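# Zero the chain counter in the bench drawer

## Task

Pull the drawer of the low bench cabinet all the way out to its stop, then gently turn the steel reset lever of the chain counter inside it clockwise (seen from above) until it comes up against its zero stop; it may have to pass the broad zero mark once before the stop is met. Do not force the lever once it is home, leave it there with the drawer still fully out, and leave the hammer, pliers and jar where they lie.

Things in the scene. Friction and masses are not known exactly. Their poses are not given: they have to be found in the camera images.
- bench_cabinet: Fixed low wooden cabinet, 280 wide, 260 deep, 125 high, with one drawer. Origin on the bench top under the middle of the shut drawer's front face; x points into the cabinet, y to the left as seen from the robot, z up. The carcass (top board 12 thick) begins 15 mm behind the origin.
- drawer (a joint): How far the drawer is pulled out along the cabinet's -x, in m: 0 shut, 0.17 against its stop. It slides stiffly (about 7 N) and stays where it is left. Its front board is 15 thick, its top 118 above the bench; its side walls rise to 85 above the bench, 232 apart inside.
- reset_lever (a joint): Angle of the reset lever in rad, from its hard zero stop at 0, where it lies over the dial's broad zero mark; grows counterclockwise from above, up to 8.6 (it passes the mark at 6.28 without stopping). Steady drag of 0.1 N m, stays where left. The lever: upright flat steel bar, 12 thick, 74 to 98 above the bench, from its hub to its end 62 from the axis.
- drawer_handle (a point): Middle of the drawer's steel bar handle, 92 above the bench: a level round bar 10 thick, 110 long across the drawer, its centre 42 in front of the drawer's face (37 clear behind it). Same axes as the cabinet; moves with the drawer.
- dial_centre (a point): Middle of the counter's white dial (124 across), on the lever's axis, 67 above the bench, 95 behind the drawer's front face; under the cabinet top at the start. Axes as the cabinet's; moves with the drawer. The counter is fitted askew: its zero mark lies towards -y, up to 0.6 rad off either way, and no reading tells how much. The lever's hub, 26 across, reaches 101 above the bench.
- hammer: Loose hammer, 220 long, lying on the bench; a bystander. Origin under its middle, x along the handle to the head.
- pliers: Loose steel pliers with blue grips, 160 long, lying on the bench; a bystander. Origin near the middle of the underside, x along to the jaws.
- jar: Loose jar with a steel cap, 64 across, 90 high, standing on the bench; a bystander. Origin under its centre.

How it is judged:
On the way, in this order (a step that is already met when the one before it is completed fails the run):
1. the drawer is pulled out to its stop (value of joint drawer above 0.164 m), for 0.2 s.
2. the lever is turned back to its zero stop (value of joint reset_lever below 0.03 rad and value of joint drawer above 0.16 m), for 0.2 s.
At the end, for the whole second after the job is handed in: The drawer is out to its stop (within 10 mm), the reset lever is at its zero stop (within 0.03 rad), both at rest, and the hammer, pliers and jar are within 30 mm of where they lay (all of step 2 and velocity of joint reset_lever between -0.05 and 0.05 rad/s and velocity of joint drawer between -0.01 and 0.01 m/s and distance of each of hammer, pliers, jar from where it was at the start of the episode below 0.03 m); the robot touches nothing.
It fails at once if the lever is forced (more than 40 N on it) (contact force between reset_lever and anything else above 40 N).
It fails at once if the hammer, pliers or jar is moved by more than 30 mm (distance of any of hammer, pliers, jar from where it was at the start of the episode above 0.03 m).
It also fails if it takes over 64 s, if anything falls off the work surface, if the arm or the gripper's body presses on something with over 40 N, if the wrist force passes 120 N, or if a joint passes its speed limit or range.

## Robot

A 7-joint arm with a two-finger parallel gripper is mounted at the origin on the work surface. World frame = base frame: x ahead of the robot, y to its left, z up, the work surface at z = 0. Lengths are in m, angles in rad, forces in N, time in s.
With the tool pointing down it reaches from about 0.35 to 0.9 m from the base axis. Payload 8.1 kg.
Tool frame: the origin (TCP) lies midway between the tips of the shut fingers; the grasp point (between the pads) lies arm.grip_point_offset behind it (arm.grip_point_offset is the distance from the TCP to the grasp point, in m); y points along the fingers, z is the direction in which the jaws open and shut, and the axes are right-handed (so a half turn about y gives the same grasp; the last joint's range is limited). The gripper opens to 92 mm and grips with 3 to 60 N. Pads are 19 mm wide; open, the fingers measure 130 mm over their backs; the gripper's body (75 mm by 190 mm) begins 47 mm behind the grasp point.
Start: joints at [-1.396, 0.434, 0.025, 1.573, -0.012, 1.134, -0.075], TCP at [0.171, 0.601, 0.193] pointing down, gripper open.
Joint ranges: [-2.62, 2.62], [-0.44, 2.09], [-1.27, 1.32], [0.08, 2.57], [-1.32, 4.46], [0.12, 2], [-2.74, 2.74]. Speed limits (rad/s): [2.22, 2.22, 3.01, 3.01, 3.14, 3.14, 3.14].

## Interface

Orientations are given as a rotation vector (axis times angle).
In Python, from cell import arm, get_image, camera_info gives the robot as it stands.
- The arm moves only by the tool carry_out, never from a script. Its argument "steps" is one flat list of numbers, 5 for each row, row after row: the opening, from 0 (shut) to 1 (fully open), then the shift along the world's x, y, z in units of 0.1 m (1.0 is 0.1 m), then the turn about the world's z in units of 45 degrees (1.0 is 45 degrees). In form: [hand, dx, dy, dz, spin, hand, dx, dy, dz, spin, ...]. A call has 1 to 12 rows; each row is the pose to reach, as a shift and turn from the pose commanded when the call began; what a row does not reach only later rows make up. A row lasts 1/10 s, in which the tool goes at most 50 mm and 8.59 degrees, less where a joint would pass 70% of its speed; a pose out of reach is approached as far as the arm can. A call with a number of a shift or a turn outside -1 to 1 is refused whole. A call with a gripper value outside its range is refused whole. The fingers move at their own pace and stop on an object; "grip_force" is the grip in N (left out, the last holds). Time passes only in rows, so rows that repeat a pose let the fingers close. It gives the time, the measured TCP pose, the force and the opening at its end, in the units of the state.
- arm.observe(): the state, without advancing time (a new reading comes with each control period).
- get_image(name): name is "scene" or "top"; returns (picture, depth): 400x640x3 uint8, red, green, blue; 400x640 float32, m along the optical axis (not along the pixel's ray), 0 where there is no reading.
- camera_info(name): a dict with "fovy" (degrees; the focal length in pixels is half the picture's height over the tangent of half this angle, whatever the lens; pixels are square), "cx", "cy" (the principal point, pixels), "R" (3x3) and "t" (3): a world point X has camera coordinates R X + t. Camera axes: x right, y down, z forward; pixel columns grow to the right and rows downward; lengths in m; the calibration is good to about 2 mm. A picture is of the moment at which its call begins. camera_info takes no time and is no camera call.
- arm.sign_off(): hands the job in, once; it reports no verdict.
The state is a dict: "clock": time; "joints": joint angles; "dq": joint speeds; "joint_efforts": joint torques, N m; "position": TCP position; "ee_rot": TCP orientation; "force": force on the tool from outside, world axes, zero at the start; "ft_torque": the same for the moment, N m; "width": opening from 0.0 (shut) to 1.0 (fully open).
Only numpy, scipy, OpenCV 4.12 (cv2) and the standard library are available. Lean on these libraries where they do the work, as an engineer would, in place of code of your own. Each camera call takes 0.05 s, during which the arm holds its last target. There are 200 camera calls.

## Working session

There is one attempt and no reset: what is moved stays moved. The work goes in short steps, Python scripts to look and compute and a tool call to move; the robot and the scene stay as the last step left them, time stands still between calls to the robot, and variables do not carry over. Pictures are saved under pics/ and viewed, about 8 in all and at most 12, crops included, and the job is handed in when it is done.

Besides the shell and the picture viewer there is one more tool, called after ">>>" by a JSON object that holds its "method" and its "body". carry_out: Moves the arm, as the interface text tells. Shifts and turns lie within -1 to 1; 1 stands for 0.1 m of shift or 45 degrees of turn. Its arguments: {"type":"object","properties":{"steps":{"type":"array","items":{"type":"number"}},"grip_force":{"type":"number"}},"required":["steps"]}

```bash
mkdir -p pics; cat > h.py <<'E'
import numpy as np, cv2
from cell import arm,get_image,camera_info
def snap(n,f):
    p,d=get_image(n); cv2.imwrite(f'pics/{f}.png',cv2.cvtColor(p,cv2.COLOR_RGB2BGR)); np.save(f'pics/{f}.npy',d); return p,d
def K(n):
    c=camera_info(n); f=200/np.tan(np.radians(c['fovy'])/2); return c,f
def px(n,X):
    c,f=K(n); q=np.array(c['R'])@np.array(X)+np.array(c['t']); return c['cx']+f*q[0]/q[2],c['cy']+f*q[1]/q[2]
def onplane(n,u,v,z):
    c,f=K(n); R=np.array(c['R']);t=np.array(c['t']); o=-R.T@t; r=R.T@np.array([(u-c['cx'])/f,(v-c['cy'])/f,1]); return o+r*(z-o[2])/r[2]
def world(n,d,u,v):
    c,f=K(n); R=np.array(c['R']);t=np.array(c['t']); z=d[v,u]; return R.T@(np.array([(u-c['cx'])/f*z,(v-c['cy'])/f*z,z])-t)
E
python3 - <<'E'
from h import *
snap('top','t0');snap('scene','s0');print(arm.observe(),arm.grip_point_offset)
for n in('top','scene'):print(camera_info(n))
E
```

```text
{'clock': 0.1, 'joints': array([-1.39559917,  0.43516664,  0.02496327,  1.5739632 , -0.01161116,
        1.13398579, -0.07508846]), 'dq': array([-2.19340892e-05, -2.80869361e-03, -5.90925638e-04, -1.78044760e-03,
       -1.18778891e-03, -2.09485760e-03, -3.27519026e-04]), 'joint_efforts': array([ 2.53921244e-03, -6.69119239e+01,  9.87550579e-01, -3.15139353e+01,
       -6.05732971e-02,  3.74388951e-02,  3.99632268e-05]), 'position': array([0.17131051, 0.60056596, 0.19253166]), 'ee_rot': array([-1.56114834,  0.21819966, -0.21807461]), 'force': array([ 0.48194661, -0.12808776,  0.76063663]), 'ft_torque': array([ 0.00935829, -0.06344224,  0.00442379]), 'width': 1.000741321577008} 0.0188
{'fovy': 53.0889541574587, 'cx': 320.9579998154232, 'cy': 205.01883799892002, 'R': array([[ 0.0113386 , -0.99971036,  0.02122794],
       [-0.98840822, -0.01441959, -0.1511333 ],
       [ 0.15139563, -0.01926823, -0.98828543]]), 't': array([-0.02313595,  0.57957337,  1.1577693 ])}
{'fovy': 47.75375520932598, 'cx': 313.71930423657795, 'cy': 206.6439226087793, 'R': array([[ 0.97094691, -0.23928243, -0.00245233],
       [-0.18428846, -0.74117974, -0.64551557],
       [ 0.15264292,  0.62721329, -0.76374317]]), 't': array([-0.53806274,  0.16927722,  1.25026511])}
```

View pics/t0.png

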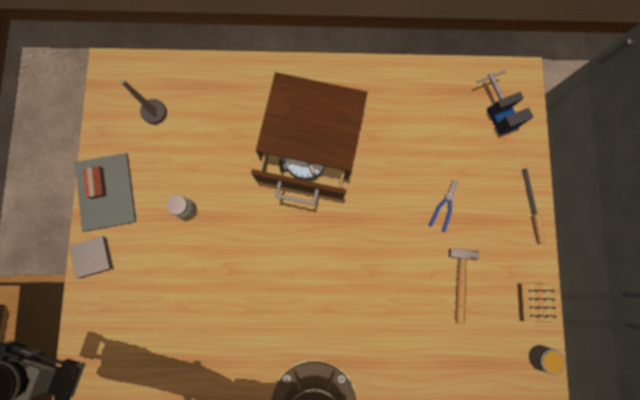

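View pics/s0.png

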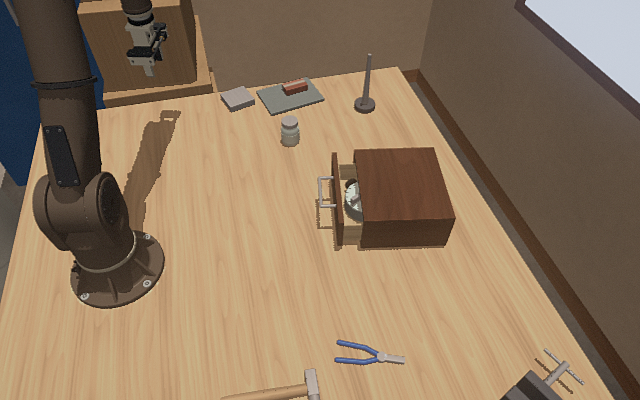

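The cabinet is near (310,130) in the top view, with the drawer already partly out and its handle near (297,199). The jar is at (180,207), the pliers at (445,205) and the hammer at (462,285). I'll enlarge the handle area.

```bash
python3 - <<'E'
from h import *
im=cv2.imread('pics/t0.png')[65:220,235:385]
cv2.imwrite('pics/t0c.png',cv2.resize(im,None,fx=3.8,fy=3.8,interpolation=cv2.INTER_CUBIC))
E
```

```text
(no output)
```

View pics/t0c.png

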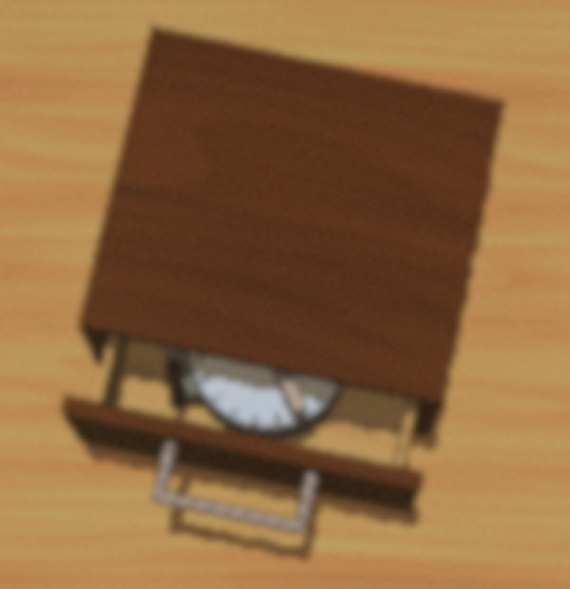

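The cabinet-top corners in the crop are (153,28), (503,102), (82,328) and (435,403), and the handle bar runs from (158,497) to (300,526). The lever is partly visible near (292,395).

```bash
python3 - <<'E'
from h import *
P=lambda u,v,z:onplane('top',235+u/3.8-.4,65+v/3.8-.4,z)[:2]
C=[P(*a,.125) for a in((153,28),(503,102),(82,328),(435,403))]
for c in C:print(c)
fl,fr=C[2],C[3]
for a,b in((0,1),(2,3)):
  d=C[b]-C[a];print(np.linalg.norm(d),np.arctan2(d[0],-d[1]))
for a,b in((2,0),(3,1)):
  d=C[b]-C[a];print(np.linalg.norm(d),np.arctan2(d[1],d[0]))
h=[P(158,497,.092),P(300,526,.092)];print('handle',h,(h[0]+h[1])/2)
yaw=np.arctan2(*(lambda d:(d[0],-d[1]))(h[1]-h[0]));print(yaw)
print('board back-top corners',P(68,398,.118),P(420,474,.118))
for n,u,v,z in(('jar',180,207,.09),('pl',445,205,0),('ham',462,285,0)):print(n,onplane('top',u,v,z))
E
```

```text
[0.96126929 0.1260047 ]
[ 0.90640359 -0.14519607]
[0.72060889 0.17219477]
[ 0.66735877 -0.09279351]
0.2766949550269327 -0.1996124470528894
0.2702857093443196 -0.1983114858087292
0.24505295124899396 -0.18962452726661586
0.24472117048084846 -0.21580278715282078
handle [array([0.59874001, 0.114854  ]), array([0.57803196, 0.00673776])] [0.58838598 0.06079588]
-0.18924313379458127
board back-top corners [0.66836527 0.18174625] [ 0.6145373 -0.0822497]
jar [0.56119741 0.38883618 0.09      ]
pl [ 0.5923452  -0.40545007  0.        ]
ham [ 0.34656068 -0.44873504  0.        ]
```

```bash
cat >> h.py <<'E'
from scipy.spatial.transform import Rotation as Ro
YAW=-0.198
X=np.array([np.cos(YAW),np.sin(YAW)]); Y=np.array([-X[1],X[0]]); O=np.array([.679,.043])
def tool():
    s=arm.observe(); M=Ro.from_rotvec(s['ee_rot']).as_matrix(); return s,M,np.arctan2(M[1,2],M[0,2])
E
python3 - <<'E'
from h import *
s,M,a=tool();print(M.round(3),a,'turn units',((YAW-a+np.pi/2)%np.pi-np.pi/2)/(np.pi/4))
print(np.array([.5884,.0608])-s['position'][:2])
E
```

```text
[[ 0.962 -0.     0.274]
 [-0.274 -0.001  0.962]
 [ 0.    -1.    -0.001]] 1.292946307170381 turn units -1.898331797366188
[ 0.41708949 -0.53976596]
```

>>> {"method": "carry_out", "body": {"steps": [0.3,0.8,-1,0,-0.95,0.3,0.8,-1,0,-0.95,0.3,0.8,-1,0,-0.95,0.3,0.8,-1,0,-0.95,0.3,0.8,-1,0,-0.95,0.3,0.8,-1,0,-0.95]}}

```text
clock: 0.7
position: [0.2514, 0.5007, 0.193]
ee_rot: [-1.419, 0.8, -0.8]
force: [-0.4, -0.1, -0.2]
width: 0.528
```

>>> {"method": "carry_out", "body": {"steps": [0.3,0.8,-1,0,-0.95,0.3,0.8,-1,0,-0.95,0.3,0.8,-1,0,-0.95,0.3,0.8,-1,0,-0.95,0.3,0.8,-1,0,-0.95,0.3,0.8,-1,0,-0.95]}}

```text
clock: 1.3
position: [0.3313, 0.401, 0.1931]
ee_rot: [-1.11, 1.353, -1.354]
force: [0.2, -0.1, 0.8]
width: 0.299
```

>>> {"method": "carry_out", "body": {"steps": [0.3,0.8,-1,0,0,0.3,0.8,-1,0,0,0.3,0.8,-1,0,0]}}

```text
clock: 1.6
position: [0.4134, 0.2979, 0.1933]
ee_rot: [-1.112, 1.349, -1.352]
force: [-0.1, 0.4, 0.3]
width: 0.295
```

>>> {"method": "carry_out", "body": {"steps": [0.3,0.8,-1,0,0,0.3,0.8,-1,0,0,0.3,0.8,-1,0,0]}}

```text
clock: 1.9
position: [0.4935, 0.1974, 0.1934]
ee_rot: [-1.111, 1.349, -1.352]
force: [0.6, 0.2, -0.2]
width: 0.3
```

>>> {"method": "carry_out", "body": {"steps": [0.3,0.8,-1,0,0,0.3,0.8,-1,0,0,0.3,0.8,-1,0,0,0.3,0.8,-1,0,0]}}

```text
clock: 2.3
position: [0.5736, 0.0962, 0.1931]
ee_rot: [-1.11, 1.351, -1.356]
force: [0.1, -0.3, 0.3]
width: 0.3
```

```bash
python3 - <<'E'
from h import *
s,M,a=tool();print(s['clock'],s['position'],s['width'],s['force'],s['joints'].round(2),'turn',((YAW-a+np.pi/2)%np.pi-np.pi/2)/(np.pi/4))
print(np.array([.5884,.0608])-s['position'][:2])
E
```

```text
2.3 [0.57355135 0.09622248 0.19311543] 0.29981087572319165 [ 0.07977837 -0.28330424  0.29302794] [-0.65  0.39  0.54  1.72 -0.22  1.1  -0.24] turn -0.00032785385582481566
[ 0.01484865 -0.03542248]
```

>>> {"method": "carry_out", "body": {"steps": [0.3,0.15,-0.35,0,0,0.3,0.15,-0.35,0,0,0.3,0.15,-0.35,-0.3,0,0.3,0.15,-0.35,-0.6,0,0.3,0.15,-0.35,-0.6,0]}}

```text
clock: 2.8
position: [0.5831, 0.0672, 0.1297]
ee_rot: [-1.118, 1.354, -1.348]
force: [-0.2, 0.4, -0.1]
width: 0.3
```

>>> {"method": "carry_out", "body": {"steps": [0.3,0,0,-0.2,0,0.3,0,0,-0.4,0,0.3,0,0,-0.58,0,0.3,0,0,-0.58,0]}}

```text
clock: 3.2
position: [0.5851, 0.0669, 0.0744]
ee_rot: [-1.113, 1.353, -1.35]
force: [0.1, 1.0, 0.2]
width: 0.3
```

>>> {"method": "carry_out", "body": {"steps": [0.0,0,0,0,0,0.0,0,0,0,0,0.0,0,0,0,0,0.0,0,0,0,0,0.0,0,0,0,0,0.0,0,0,0,0], "grip_force": 30}}

```text
clock: 3.8
position: [0.5865, 0.0661, 0.0754]
ee_rot: [-1.108, 1.354, -1.355]
force: [0.3, -0.7, 0.1]
width: 0.007
```

```bash
python3 - <<'E'
from h import *
p,d=snap('scene','s1')
print(px('scene',[.5865,.066,.0754]))
im=cv2.imread('pics/s1.png')[120:270,270:470]
cv2.imwrite('pics/s1c.png',cv2.resize(im,None,fx=4,fy=4,interpolation=cv2.INTER_CUBIC))
E
```

```text
(np.float64(318.9830277220789), np.float64(194.21937809730463))
```

View pics/s1c.png

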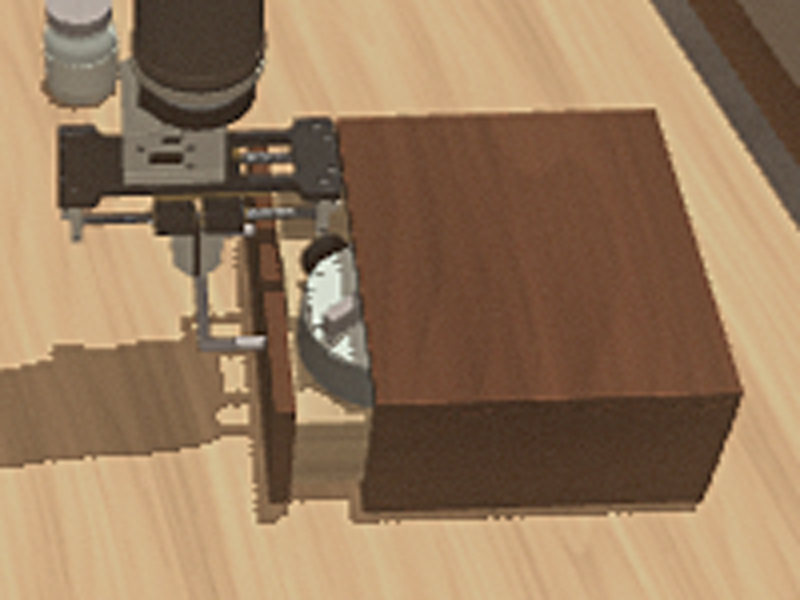

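```bash
python3 - <<'E'
from h import *
d0=np.load('pics/s0.npy');d=np.load('pics/s1.npy')
print(onplane('scene',270+200/4,120+340/4,.092),onplane('scene',270+203/4,120+280/4,.092))
for z in(.0754,.092):print(z,[np.round(px('scene',[.5865+k*X[0],.066+k*X[1],z])-np.array([270,120]),1)*4 for k in(-.012,0,.012)])
p0=cv2.imread('pics/s0.png')
im=p0[120:270,270:420]
cv2.imwrite('pics/c.png',cv2.resize(im[40:110,30:100],None,fx=8,fy=8,interpolation=cv2.INTER_CUBIC))
for v in range(180,210,4):
  print(v,[tuple(world('scene',d0,u,v).round(3)) for u in range(316,325) if world('scene',d0,u,v)[2]>.05])
E
```

```text
[0.57546804 0.01143686 0.092     ] [0.5917675  0.06632998 0.092     ]
0.0754 [array([179.6, 297.6]), array([196. , 296.8]), array([212.4, 296.4])]
0.092 [array([179.6, 282. ]), array([196. , 281.6]), array([212.4, 281.2])]
180 [(np.float64(0.593), np.float64(0.103), np.float64(0.097)), (np.float64(0.595), np.float64(0.1), np.float64(0.099)), (np.float64(0.598), np.float64(0.099), np.float64(0.099))]
184 [(np.float64(0.589), np.float64(0.088), np.float64(0.095)), (np.float64(0.591), np.float64(0.084), np.float64(0.099)), (np.float64(0.594), np.float64(0.084), np.float64(0.098))]
188 [(np.float64(0.586), np.float64(0.075), np.float64(0.093)), (np.float64(0.587), np.float64(0.069), np.float64(0.099)), (np.float64(0.59), np.float64(0.069), np.float64(0.098)), (np.float64(0.594), np.float64(0.071), np.float64(0.096))]
192 [(np.float64(0.581), np.float64(0.058), np.float64(0.095)), (np.float64(0.584), np.float64(0.058), np.float64(0.094)), (np.float64(0.586), np.float64(0.053), np.float64(0.099)), (np.float64(0.589), np.float64(0.054), np.float64(0.097))]
196 [(np.float64(0.579), np.float64(0.038), np.float64(0.1)), (np.float64(0.582), np.float64(0.038), np.float64(0.1)), (np.float64(0.586), np.float64(0.042), np.float64(0.094))]
200 [(np.float64(0.576), np.float64(0.027), np.float64(0.096)), (np.float64(0.579), np.float64(0.026), np.float64(0.096)), (np.float64(0.582), np.float64(0.024), np.float64(0.097))]
204 [(np.float64(0.574), np.float64(0.015), np.float64(0.093)), (np.float64(0.575), np.float64(0.01), np.float64(0.098)), (np.float64(0.577), np.float64(0.006), np.float64(0.102)), (np.float64(0.58), np.float64(0.007), np.float64(0.101)), (np.float64(0.584), np.float64(0.011), np.float64(0.094)), (np.float64(0.586), np.float64(0.006), np.float64(0.1))]
208 []
```

```bash
python3 - <<'E'
from h import *
d=np.load('pics/s1.npy')
for v in range(172,204,3):
  print(v,[tuple((1000*world('scene',d,u,v)).astype(int)) for u in range(308,330,3)])
im=cv2.imread('pics/s1.png')[150:215,290:360]
cv2.imwrite('pics/s1d.png',cv2.resize(im,None,fx=9,fy=9,interpolation=cv2.INTER_NEAREST))
E
```

```text
172 [(np.int64(549), np.int64(43), np.int64(198)), (np.int64(557), np.int64(41), np.int64(199)), (np.int64(564), np.int64(37), np.int64(201)), (np.int64(573), np.int64(39), np.int64(196)), (np.int64(581), np.int64(38), np.int64(195)), (np.int64(588), np.int64(32), np.int64(200)), (np.int64(596), np.int64(32), np.int64(198)), (np.int64(603), np.int64(28), np.int64(200))]
175 [(np.int64(548), np.int64(38), np.int64(193)), (np.int64(555), np.int64(35), np.int64(193)), (np.int64(564), np.int64(36), np.int64(191)), (np.int64(572), np.int64(34), np.int64(191)), (np.int64(579), np.int64(31), np.int64(192)), (np.int64(587), np.int64(29), np.int64(192)), (np.int64(595), np.int64(28), np.int64(190)), (np.int64(602), np.int64(24), np.int64(193))]
178 [(np.int64(547), np.int64(37), np.int64(182)), (np.int64(555), np.int64(34), np.int64(184)), (np.int64(564), np.int64(37), np.int64(178)), (np.int64(571), np.int64(30), np.int64(183)), (np.int64(586), np.int64(55), np.int64(154)), (np.int64(586), np.int64(26), np.int64(183)), (np.int64(617), np.int64(103), np.int64(98)), (np.int64(627), np.int64(10
[... 2255 characters left out ...]
nt64(118), np.int64(1)), (np.int64(573), np.int64(115), np.int64(2)), (np.int64(582), np.int64(111), np.int64(4)), (np.int64(592), np.int64(111), np.int64(1)), (np.int64(579), np.int64(27), np.int64(99)), (np.int64(610), np.int64(106), np.int64(2)), (np.int64(619), np.int64(104), np.int64(1)), (np.int64(629), np.int64(104), np.int64(0))]
202 [(np.int64(562), np.int64(105), np.int64(2)), (np.int64(571), np.int64(104), np.int64(1)), (np.int64(579), np.int64(100), np.int64(4)), (np.int64(589), np.int64(99), np.int64(2)), (np.int64(577), np.int64(18), np.int64(96)), (np.int64(606), np.int64(93), np.int64(3)), (np.int64(615), np.int64(91), np.int64(3)), (np.int64(624), np.int64(88), np.int64(4))]
```

View pics/s1d.png

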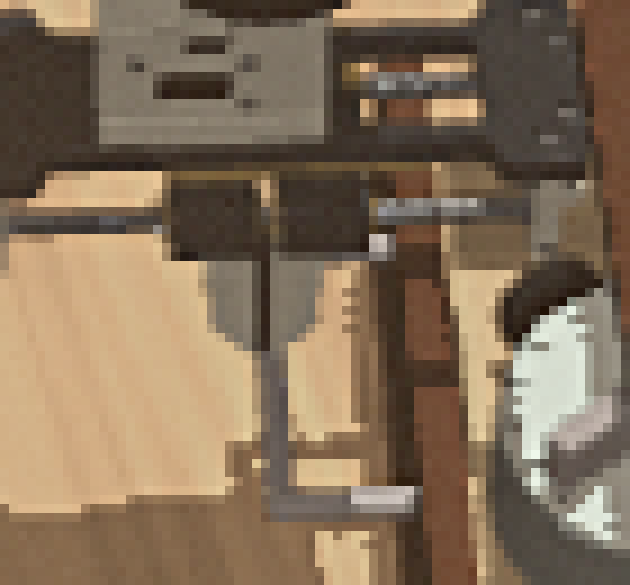

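The close-up shows the shut fingertips ending near crop (265,345), just above the bar. The depth puts the tips at about z 0.11, although the reported TCP z is 0.075. Next I'll measure that offset properly, including against the start picture.

```bash
python3 - <<'E'
from h import *
d=np.load('pics/s1.npy')
for v in range(176,193):
  print(v,[tuple((1000*world('scene',d,u,v)).astype(int).tolist()) for u in (314,317,321,324)])
s,M,a=tool();print(s['position'])
# t view now
p,dt=snap('top','t1'); 
print(px('top',[.5865,.066,.0754]))
d0=np.load('pics/s0.npy')
print('s0 tcp px',px('scene',[.171,.601,.193]))
# all s0 points near xy of start TCP
c,f=K('scene');R=np.array(c['R']);t=np.array(c['t']);v,u=np.mgrid[:400,:640];q=np.stack([(u-c['cx'])/f*d0,(v-c['cy'])/f*d0,d0],-1).reshape(-1,3)
W=(q-t)@R; m=(d0.ravel()>0)&(np.hypot(W[:,0]-.171,W[:,1]-.601)<.1)&(W[:,2]>.05)
print(np.histogram(W[m,2],bins=np.arange(.05,.36,.01)))
E
```

```text
176 [(564, 36, 187), (571, 30, 191), (582, 30, 188), (591, 32, 184)]
177 [(563, 32, 187), (571, 30, 187), (582, 31, 183), (589, 26, 187)]
178 [(564, 37, 178), (571, 30, 183), (581, 27, 183), (596, 52, 154)]
179 [(569, 56, 153), (577, 56, 151), (588, 53, 151), (597, 53, 150)]
180 [(569, 56, 150), (578, 57, 146), (589, 57, 143), (596, 51, 147)]
181 [(569, 57, 144), (578, 58, 141), (589, 55, 141), (597, 53, 141)]
182 [(569, 59, 138), (577, 55, 140), (588, 53, 140), (597, 55, 135)]
183 [(568, 55, 139), (578, 58, 133), (590, 58, 129), (597, 53, 133)]
184 [(569, 59, 130), (577, 54, 133), (588, 54, 130), (597, 52, 129)]
185 [(569, 57, 128), (576, 50, 133), (588, 53, 127), (598, 56, 121)]
186 [(569, 59, 121), (578, 57, 121), (589, 55, 121), (597, 53, 121)]
187 [(594, 161, 4), (578, 59, 115), (588, 52, 120), (626, 156, 1)]
188 [(594, 159, 1), (577, 55, 115), (589, 57, 110), (625, 151, 1)]
189 [(593, 155, 1), (602, 153, 0), (591, 64, 98), (625, 152, -3)]
190 [(592, 151, 1), (601, 149, 0), (591, 62, 95), (623, 143, 0)]
191 [(591, 147, 0), (600, 145, 1), (591, 61, 93), (622, 139, 1)]
192 [(590, 142, 1), (599, 141, 0), (588, 50, 101), (621, 135, 1)]
[0.58644498 0.06605312 0.07534545]
(np.float64(293.3049152397739), np.float64(200.75280859588113))
s0 tcp px (np.float64(158.81108366623374), np.float64(76.95100849851971))
(array([  0,   0,   0,   0,   0,   0,   0,   0,   0,   0,   0,   0,   0,
         0,   0,   0,   0,   7,  25,  41,  45,  39,  32,  12,  59, 146,
       133,  99, 360,  95]), array([0.05, 0.06, 0.07, 0.08, 0.09, 0.1 , 0.11, 0.12, 0.13, 0.14, 0.15,
       0.16, 0.17, 0.18, 0.19, 0.2 , 0.21, 0.22, 0.23, 0.24, 0.25, 0.26,
       0.27, 0.28, 0.29, 0.3 , 0.31, 0.32, 0.33, 0.34, 0.35]))
```

The visible tips sit about 35 mm above the reported TCP, both now and at the start, so the real tip z is about the reported z plus 0.035. I'll open, shift slightly and go down to the bar.

>>> {"method": "carry_out", "body": {"steps": [0.3,0.03,0,0,0,0.3,0.03,0,0,0,0.3,0.03,0,0,0,0.3,0.03,0,-0.1,0,0.3,0.03,0,-0.2,0,0.3,0.03,0,-0.3,0,0.3,0.03,0,-0.36,0,0.3,0.03,0,-0.36,0]}}

```text
clock: 4.7
position: [0.5885, 0.0659, 0.0379]
ee_rot: [-1.11, 1.356, -1.354]
force: [0.2, -0.9, 1.1]
width: 0.301
```

>>> {"method": "carry_out", "body": {"steps": [0.0,0.03,0,0,0,0.0,0.03,0,0,0,0.0,0.03,0,0,0,0.0,0.03,0,0,0,0.0,0.03,0,0,0], "grip_force": 30}}

```text
clock: 5.2
position: [0.5913, 0.0664, 0.0394]
ee_rot: [-1.109, 1.356, -1.353]
force: [-4.8, 1.3, 4.1]
width: 0.097
```

>>> {"method": "carry_out", "body": {"steps": [0.0,-0.1,0.02,0,0,0.0,-0.2,0.04,0,0,0.0,-0.3,0.06,0,0,0.0,-0.4,0.08,0,0,0.0,-0.5,0.1,0,0,0.0,-0.6,0.12,0,0,0.0,-0.7,0.14,0,0,0.0,-0.8,0.16,0,0,0.0,-0.9,0.18,0,0,0,-0.98,0.195,0,0,0,-0.98,0.195,0,0], "grip_force": 40}}

```text
clock: 6.3
position: [0.4945, 0.0862, 0.0394]
ee_rot: [-1.107, 1.353, -1.354]
force: [0.9, 1.8, -6.4]
width: 0.095
```

>>> {"method": "carry_out", "body": {"steps": [0.0,-0.05,0.01,0,0,0.0,-0.1,0.02,0,0,0.0,-0.15,0.03,0,0,0.0,-0.18,0.036,0,0,0.0,-0.18,0.036,0,0]}}

```text
clock: 6.8
position: [0.4778, 0.0896, 0.0394]
ee_rot: [-1.106, 1.353, -1.355]
force: [4.8, 2.7, -9.3]
width: 0.094
```

>>> {"method": "carry_out", "body": {"steps": [0.0,-0.02,0.004,0,0,0.0,-0.04,0.008,0,0,0.0,-0.04,0.008,0,0]}}

```text
clock: 7.1
position: [0.4753, 0.0901, 0.0395]
ee_rot: [-1.104, 1.351, -1.357]
force: [9.9, 1.4, -14.7]
width: 0.096
```

>>> {"method": "carry_out", "body": {"steps": [0.0,-0.03,0.006,0,0,0.0,-0.06,0.012,0,0,0.0,-0.06,0.012,0,0]}}

```text
clock: 7.4
position: [0.4757, 0.0901, 0.0397]
ee_rot: [-1.096, 1.343, -1.363]
force: [33.7, -2.8, -46.2]
width: 0.093
```

>>> {"method": "carry_out", "body": {"steps": [0.0,-0.03,0.006,0,0,0.0,-0.06,0.012,0,0,0.0,-0.06,0.012,0,0]}}

```text
clock: 7.7
position: [0.476, 0.0898, 0.0411]
ee_rot: [-1.087, 1.336, -1.37]
force: [49.3, -9.2, -52.3]
width: 0.097
```

The force rises without any travel, so the stop is met. I'll relax the pull, then release.

>>> {"method": "carry_out", "body": {"steps": [0.0,0.05,-0.01,0,0,0.0,0.1,-0.02,0,0,0.0,0.1,-0.02,0,0]}}

```text
clock: 8.0
position: [0.4753, 0.0898, 0.0407]
ee_rot: [-1.101, 1.35, -1.358]
force: [9.4, -2.5, 0.1]
width: 0.091
```

>>> {"method": "carry_out", "body": {"steps": [0.15,0,0,0,0,0.26,0,0,0,0,0.26,0,0,0,0,0.26,0,0,0,0]}}

```text
clock: 8.4
position: [0.4697, 0.0903, 0.0391]
ee_rot: [-1.109, 1.355, -1.354]
force: [-0.7, 0.6, -0.3]
width: 0.256
```

>>> {"method": "carry_out", "body": {"steps": [0.26,0,0,0.2,0,0.26,0,0,0.5,0,0.26,0,0,0.9,0,0.26,0,0,1,0,0.26,0,0,1,0]}}

```text
clock: 8.9
position: [0.4712, 0.0909, 0.1405]
ee_rot: [-1.105, 1.353, -1.354]
force: [0.2, -0.7, -1.1]
width: 0.256
```

>>> {"method": "carry_out", "body": {"steps": [0,-0.2,0.8,0.2,0,0,-0.4,1,0.2,0,0,-0.4,1,0.2,0,0,-0.4,1,0.2,0], "grip_force": 10}}

```text
clock: 9.3
position: [0.4286, 0.192, 0.158]
ee_rot: [-1.113, 1.352, -1.351]
force: [0.4, -0.4, -0.8]
width: 0.008
```

>>> {"method": "carry_out", "body": {"steps": [0,-0.2,0.8,0.2,0,0,-0.4,1,0.2,0,0,-0.4,1,0.2,0,0,-0.4,1,0.2,0]}}

```text
clock: 9.7
position: [0.3899, 0.2905, 0.1783]
ee_rot: [-1.111, 1.353, -1.353]
force: [0.3, -0.9, 0.5]
width: 0.004
```

```bash
python3 - <<'E'
from h import *
s,M,a=tool();print(s['clock'],s['position'],s['force'])
snap('top','t2')
im=cv2.imread('pics/t2.png')[140:250,240:360]
cv2.imwrite('pics/t2c.png',cv2.resize(im,None,fx=5,fy=5,interpolation=cv2.INTER_CUBIC))
E
```

```text
9.7 [0.38992577 0.29053535 0.17828047] [ 0.27680211 -0.85378583  0.48007014]
```

View pics/t2c.png

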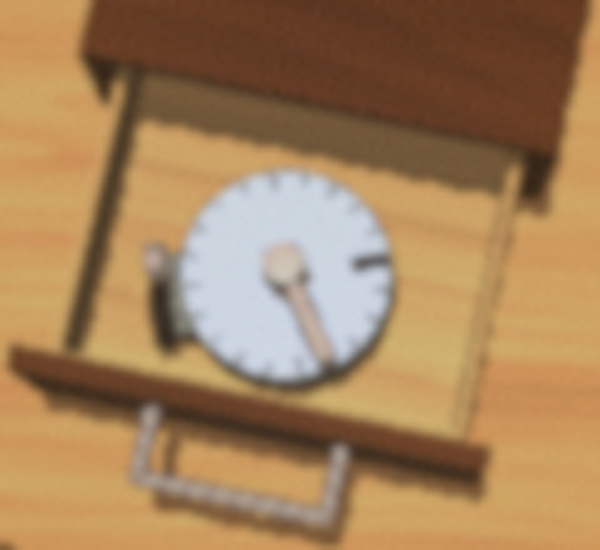

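The drawer is fully out. In the crop the dial centre is at about (288,277), the hub top at (284,264), the lever end at (325,358) and the broad mark at (370,262). The lever therefore needs about 5 rad of clockwise turning. There's also a post at (155,258), whose position I'll check.

```bash
python3 - <<'E'
from h import *
P=lambda u,v,z:onplane('top',240+u/5-.4,140+v/5-.4,z)[:2]
d=np.load('pics/t2.npy')
c=P(288,277,.067);h=P(284,264,.101);print('dial',c,'hub',h,'expected',O-X*.075)
e=P(325,358,.098);m=P(370,262,.067)
A=lambda v:np.arctan2(v[1],v[0])
print('lever',e,np.linalg.norm(e-h),A(e-h),'mark',m,A(m-c),'theta',(A(e-h)-A(m-c))%(2*np.pi), 'mark in cab from -y',A(m-c)-YAW+np.pi/2)
hd=(P(140,480,.092)+P(330,518,.092))/2;print('handle',hd,'q',-(hd-O)@X-.042,(hd-O)@Y)
print('knob')
for u,v in((150,250),(155,258),(160,265),(165,300),(185,300)):print(u,v,world('top',d,int(240+u/5),int(140+v/5)).round(3))
E
```

```text
dial [0.60524784 0.05531401] hub [0.60673564 0.0563665 ] expected [0.60546535 0.05775316]
lever [0.55304945 0.03196759] 0.058970450280276705 -2.715025336310451 mark [0.6149932  0.00703131] -1.3716326441626934 theta 4.939792615031829 mark in cab from -y 0.39716368263220314
handle [0.4723478  0.08177575] q 0.16824214678350077 -0.002632161364749939
knob
150 250 [0.622 0.138 0.05 ]
155 258 [0.618 0.134 0.054]
160 265 [0.613 0.131 0.053]
165 300 [0.592 0.128 0.051]
185 300 [0.59  0.115 0.064]
```

```bash
cat >> h.py <<'E'
C=np.array([.606,.0565])
def fin(phi,lead=0,r=.042):
    u=np.array([np.cos(phi),np.sin(phi)]);n=np.array([-u[1],u[0]])
    return C+r*u+n*(.006+lead+.014*abs(n@X)+.0095*abs(n@Y))
E
python3 - <<'E'
from h import *
s=arm.observe();print(fin(-2.715,.010)-s['position'][:2],.046-s['position'][2])
p0=fin(-2.715,.010)
# 4 calls of 1.1 rad each
ph=-2.715
for k in range(4):
  print('call',k,'end',fin(ph-1.1))
  print([tuple(((fin(ph-.1*i)-p0)*10).round(2).tolist()) for i in range(1,12)]); p0=fin(ph-1.1);ph-=1.1
E
```

```text
[ 0.19018828 -0.27871104] -0.1322845554693327
call 0 end [0.56016269 0.06639158]
[(-0.08, 0.13), (-0.11, 0.17), (-0.14, 0.22), (-0.16, 0.27), (-0.18, 0.32), (-0.19, 0.38), (-0.2, 0.42), (-0.21, 0.45), (-0.21, 0.49), (-0.21, 0.52), (-0.21, 0.56)]
call 1 end [0.59481791 0.10167421]
[(0.01, 0.04), (0.02, 0.08), (0.04, 0.12), (0.06, 0.16), (0.08, 0.2), (0.12, 0.24), (0.15, 0.27), (0.2, 0.3), (0.24, 0.32), (0.29, 0.34), (0.35, 0.35)]
call 2 end [0.64099258 0.08766546]
[(0.04, 0.01), (0.08, 0.02), (0.12, 0.02), (0.16, 0.02), (0.21, 0.02), (0.25, 0.0), (0.3, -0.01), (0.34, -0.04), (0.39, -0.06), (0.43, -0.1), (0.46, -0.14)]
call 3 end [0.65050997 0.04023689]
[(0.03, -0.05), (0.06, -0.09), (0.08, -0.15), (0.09, -0.2), (0.1, -0.25), (0.1, -0.29), (0.11, -0.32), (0.11, -0.36), (0.11, -0.39), (0.1, -0.43), (0.1, -0.47)]
```

>>> {"method": "carry_out", "body": {"steps": [0,0.95,-1,0,0,0,0.95,-1,0,0,0,0.95,-1,0,0,0,0.95,-1,0,0]}}

```text
clock: 10.15
position: [0.4895, 0.1815, 0.1791]
ee_rot: [-1.102, 1.36, -1.367]
force: [-0.1, -0.0, 0.1]
width: 0.009
```

>>> {"method": "carry_out", "body": {"steps": [0,0.95,-1,0,0,0,0.95,-1,0,0,0,0.95,-1,0,0,0,0.95,-1,0,0]}}

```text
clock: 10.55
position: [0.5831, 0.0815, 0.1789]
ee_rot: [-1.104, 1.359, -1.366]
force: [-0.1, -1.5, -0.1]
width: 0.008
```

>>> {"method": "carry_out", "body": {"steps": [0,0,-0.79,0,0,0,0,-0.79,0,0,0,0,-0.79,-0.3,0,0,0,-0.79,-0.6,0,0,0,-0.79,-0.6,0,0,0,-0.79,-0.6,0]}}

```text
clock: 11.15
position: [0.5797, 0.0102, 0.1192]
ee_rot: [-1.109, 1.356, -1.356]
force: [-0.1, -0.1, 1.7]
width: 0.006
```

```bash
python3 - <<'E'
from h import *
s,M,a=tool();print(s['clock'],s['position'],s['force'],fin(-2.715,.010))
p,d=snap('scene','s3')
im=cv2.imread('pics/s3.png')[120:245,270:440]
cv2.imwrite('pics/s3c.png',cv2.resize(im,None,fx=4.5,fy=4.5,interpolation=cv2.INTER_CUBIC))
c,f=K('scene');R=np.array(c['R']);t=np.array(c['t']);v,u=np.mgrid[:400,:640];q=np.stack([(u-c['cx'])/f*d,(v-c['cy'])/f*d,d],-1).reshape(-1,3)
W=(q-t)@R; m=(d.ravel()>0)&(np.hypot(W[:,0]-s['position'][0],W[:,1]-s['position'][1])<.018)&(W[:,2]>.103)
print(np.histogram(W[m,2],bins=np.arange(.1,.24,.005))); k=m&(W[:,2]<.15);print(W[k].min(0),W[k].max(0),W[k].mean(0))
E
```

```text
11.15 [0.57969237 0.01022252 0.11922689] [-0.14019095 -0.11506451  1.65270216] [0.58096047 0.01008669]
(array([ 0,  0,  0,  0,  0,  0,  0,  0,  0,  0,  2,  5, 10, 13, 16, 13, 12,
       14, 17,  8,  2,  1,  0,  0,  0,  0,  0]), array([0.1  , 0.105, 0.11 , 0.115, 0.12 , 0.125, 0.13 , 0.135, 0.14 ,
       0.145, 0.15 , 0.155, 0.16 , 0.165, 0.17 , 0.175, 0.18 , 0.185,
       0.19 , 0.195, 0.2  , 0.205, 0.21 , 0.215, 0.22 , 0.225, 0.23 ,
       0.235]))Traceback (most recent call last):
  File "<stdin>", line 8, in <module>
    return umr_minimum(a, axis, None, out, keepdims, initial, where)
ValueError: zero-size array to reduction operation minimum which has no identity
```

View pics/s3c.png

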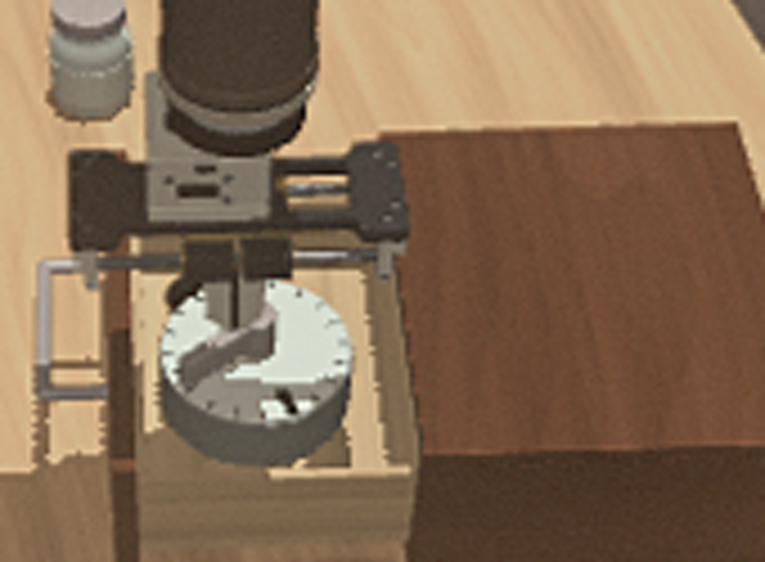

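The shut fingertips are at about crop (235,325), with the lever running from (190,370) to (265,325). I'll check the tip position in xy by depth before going down.

```bash
python3 - <<'E'
from h import *
d=np.load('pics/s3.npy')
for r,cs in((290,(215,230,250,262)),(305,(215,230,250,262)),(320,(230,240,250)),(328,(230,240))):
  print(r,[tuple((1000*world('scene',d,int(270+c/4.5),int(120+r/4.5))).astype(int).tolist()) for c in cs])
print((np.array(px('scene',[.5797,.0102,.1192+.035]))-[270,120])*4.5)
E
```

```text
290 [(564, 2, 191), (575, 3, 187), (585, 0, 188), (593, 0, 186)]
305 [(563, 1, 180), (575, 3, 175), (584, -2, 179), (592, -6, 180)]
320 [(574, 0, 163), (579, -2, 164), (585, 0, 160)]
328 [(575, 2, 156), (579, -1, 159)]
[233.14112961 315.92852577]
```

>>> {"method": "carry_out", "body": {"steps": [0,0,0,-0.2,0,0,0,0,-0.4,0,0,0,0,-0.6,0,0,0,0,-0.72,0,0,0,0,-0.72,0]}}

```text
clock: 11.7
position: [0.5801, 0.0114, 0.0469]
ee_rot: [-1.109, 1.355, -1.354]
force: [-0.2, -0.1, -0.6]
width: 0.003
```

>>> {"method": "carry_out", "body": {"steps": [0,-0.04,0.06,0,0,0,-0.08,0.13,0,0,0,-0.11,0.17,0,0,0,-0.14,0.22,0,0,0,-0.16,0.27,0,0]}}

```text
clock: 12.2
position: [0.5643, 0.0388, 0.0477]
ee_rot: [-1.108, 1.354, -1.355]
force: [0.9, -1.6, -0.3]
width: 0.006
```

>>> {"method": "carry_out", "body": {"steps": [0,-0.02,0.05,0,0,0,-0.03,0.11,0,0,0,-0.04,0.15,0,0,0,-0.05,0.18,0,0,0,-0.05,0.22,0,0,0,-0.05,0.25,0,0,0,-0.05,0.29,0,0]}}

```text
clock: 12.9
position: [0.5591, 0.0673, 0.0471]
ee_rot: [-1.109, 1.355, -1.355]
force: [-0.7, -3.8, 0.5]
width: 0.005
```

>>> {"method": "carry_out", "body": {"steps": [0,0.01,0.04,0,0,0,0.02,0.08,0,0,0,0.04,0.12,0,0,0,0.06,0.16,0,0,0,0.08,0.2,0,0,0,0.12,0.24,0,0,0,0.15,0.27,0,0,0,0.2,0.3,0,0,0,0.24,0.32,0,0,0,0.29,0.34,0,0,0,0.35,0.35,0,0]}}

```text
clock: 14.0
position: [0.5946, 0.1027, 0.0472]
ee_rot: [-1.109, 1.355, -1.354]
force: [-3.9, -2.1, 0.0]
width: 0.003
```

```bash
python3 - <<'E'
from h import *
s,M,a=tool();print(s['clock'],s['position'],s['force'],fin(-4.915))
snap('scene','s4')
im=cv2.imread('pics/s4.png')[120:245,270:440]
cv2.imwrite('pics/s4c.png',cv2.resize(im,None,fx=4.5,fy=4.5,interpolation=cv2.INTER_CUBIC))
E
```

```text
14.0 [0.59459254 0.10274721 0.04715867] [-3.94866866 -2.13347965  0.04912485] [0.59481791 0.10167421]
```

View pics/s4c.png

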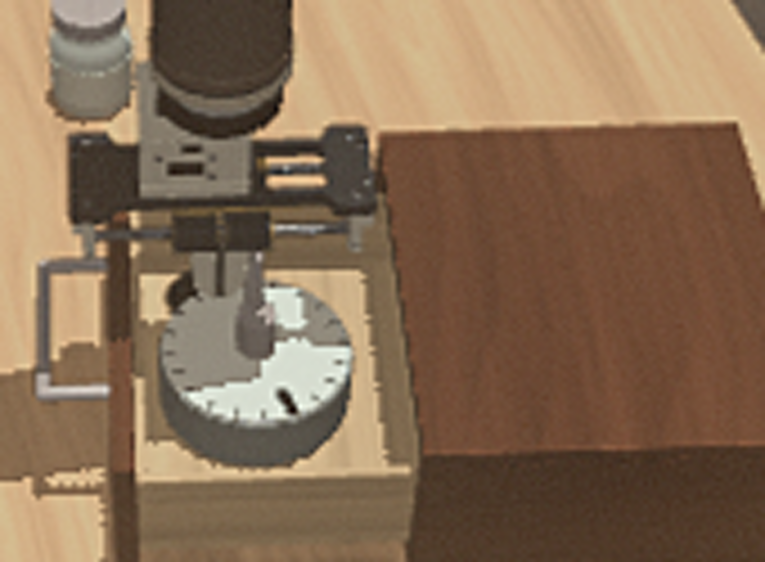

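The lever now points to +y, from about (265,330) to (255,260), with the fingers behind it. The contact force is low, so I'll continue.

>>> {"method": "carry_out", "body": {"steps": [0,0.04,0.01,0,0,0,0.08,0.02,0,0,0,0.12,0.02,0,0,0,0.16,0.02,0,0,0,0.21,0.02,0,0,0,0.25,0,0,0,0,0.3,-0.01,0,0,0,0.34,-0.04,0,0,0,0.39,-0.06,0,0,0,0.43,-0.1,0,0,0,0.46,-0.14,0,0]}}

```text
clock: 15.15
position: [0.6411, 0.0881, 0.0473]
ee_rot: [-1.108, 1.354, -1.355]
force: [-2.4, 2.1, -0.2]
width: 0.005
```

>>> {"method": "carry_out", "body": {"steps": [0,0.03,-0.05,0,0,0,0.06,-0.09,0,0,0,0.08,-0.15,0,0,0,0.09,-0.2,0,0,0,0.1,-0.25,0,0,0,0.1,-0.29,0,0,0,0.11,-0.32,0,0,0,0.11,-0.36,0,0]}}

```text
clock: 15.95
position: [0.6518, 0.053, 0.0473]
ee_rot: [-1.108, 1.354, -1.354]
force: [-1.0, 5.3, -1.1]
width: 0.005
```

```bash
python3 - <<'E'
from h import *
s,M,a=tool();print(s['position'],s['force'])
ph=-6.815;p0=fin(ph)
print(p0,'mark phi',-1.372-2*np.pi)
for i in range(1,11):print(round(ph-.1*i,3),((fin(ph-.1*i)-p0)*10).round(2))
E
```

```text
[0.65176501 0.0529758  0.04732284] [-0.95610295  5.30675519 -1.07666918]
[0.65211951 0.05206272] mark phi -7.655185307179586
-6.915 [-0.   -0.04]
-7.015 [-0.01 -0.08]
-7.115 [-0.02 -0.12]
-7.215 [-0.03 -0.16]
-7.315 [-0.05 -0.2 ]
-7.415 [-0.08 -0.24]
-7.515 [-0.11 -0.28]
-7.615 [-0.14 -0.31]
-7.715 [-0.18 -0.34]
-7.815 [-0.23 -0.37]
```

Next I'll go to about 0.2 rad short of the mark, then creep.

>>> {"method": "carry_out", "body": {"steps": [0,0,-0.04,0,0,0,-0.01,-0.08,0,0,0,-0.02,-0.12,0,0,0,-0.03,-0.16,0,0,0,-0.05,-0.2,0,0,0,-0.08,-0.24,0,0,0,-0.08,-0.24,0,0]}}

```text
clock: 16.65
position: [0.643, 0.0268, 0.0473]
ee_rot: [-1.108, 1.355, -1.356]
force: [0.7, 1.1, -0.1]
width: 0.006
```

>>> {"method": "carry_out", "body": {"steps": [0,-0.01,-0.02,0,0,0,-0.03,-0.04,0,0,0,-0.045,-0.055,0,0,0,-0.045,-0.055,0,0]}}

```text
clock: 17.05
position: [0.6389, 0.0227, 0.0473]
ee_rot: [-1.108, 1.354, -1.355]
force: [1.0, 0.7, 0.2]
width: 0.007
```

>>> {"method": "carry_out", "body": {"steps": [0,-0.01,-0.01,0,0,0,-0.02,-0.02,0,0,0,-0.02,-0.02,0,0]}}

```text
clock: 17.35
position: [0.6385, 0.0223, 0.0476]
ee_rot: [-1.106, 1.352, -1.354]
force: [6.3, 4.6, -2.6]
width: 0.007
```

>>> {"method": "carry_out", "body": {"steps": [0,-0.01,-0.01,0,0,0,-0.02,-0.01,0,0,0,-0.02,-0.01,0,0]}}

```text
clock: 17.65
position: [0.6382, 0.0222, 0.0478]
ee_rot: [-1.103, 1.35, -1.354]
force: [12.8, 8.3, -5.1]
width: 0.007
```

```bash
python3 - <<'E'
from h import *
s,M,a=tool();print(s['position'],s['force'],s['ft_torque'],fin(-7.655))
E
```

```text
[0.63822457 0.02223043 0.04784573] [12.75244247  8.3370388  -5.08653441] [ 1.43456096 -2.50377414 -0.09536188] [0.63644086 0.01979299]
```

Pressing up to 15 N moved it less than 0.5 mm, so it's stopped close to the mark. I'll back off, lift clear and look.

>>> {"method": "carry_out", "body": {"steps": [0,0.03,0.03,0,0,0,0.08,0.06,0,0,0,0.12,0.06,0,0,0,0.12,0.06,0.2,0,0,0.12,0.06,0.5,0,0,0.12,0.06,0.8,0,0,0.12,0.06,1,0]}}

```text
clock: 18.35
position: [0.6472, 0.0249, 0.1491]
ee_rot: [-1.107, 1.354, -1.356]
force: [0.3, 0.3, 0.5]
width: 0.01
```

>>> {"method": "carry_out", "body": {"steps": [0,-0.5,0.5,0.3,0,0,-1,1,0.3,0,0,-1,1,0.3,0,0,-1,1,0.3,0]}}

```text
clock: 18.75
position: [0.5426, 0.1316, 0.1773]
ee_rot: [-1.113, 1.353, -1.345]
force: [0.3, 0.6, -0.1]
width: 0.007
```

>>> {"method": "carry_out", "body": {"steps": [0,-0.5,0.5,0,0,0,-1,1,0,0,0,-1,1,0,0,0,-1,1,0,0]}}

```text
clock: 19.15
position: [0.4426, 0.23, 0.1767]
ee_rot: [-1.115, 1.352, -1.347]
force: [-1.0, 0.7, 0.3]
width: 0.004
```

>>> {"method": "carry_out", "body": {"steps": [0,-0.5,0.5,0,0,0,-0.6,0.8,0,0,0,-0.6,0.8,0,0,0,-0.6,0.8,0,0]}}

```text
clock: 19.55
position: [0.3869, 0.306, 0.1771]
ee_rot: [-1.11, 1.353, -1.354]
force: [0.7, -1.7, -0.7]
width: 0.002
```

```bash
python3 - <<'E'
from h import *
s=arm.observe();print(s['clock'],s['position'],s['force'])
snap('top','t5')
im=cv2.imread('pics/t5.png')[140:250,240:360]
cv2.imwrite('pics/t5c.png',cv2.resize(im,None,fx=5,fy=5,interpolation=cv2.INTER_CUBIC))
E
```

```text
19.55 [0.38685366 0.30600188 0.17706011] [ 0.65186694 -1.70971608 -0.72520762]
```

View pics/t5c.png

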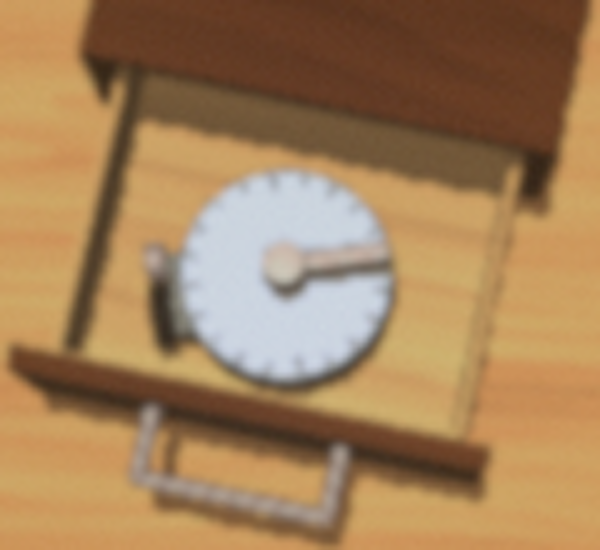

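```bash
python3 - <<'E'
from h import *
P=lambda u,v,z:onplane('top',240+u/5-.4,140+v/5-.4,z)[:2]
A=lambda v:np.arctan2(v[1],v[0])
h=P(284,264,.101)
# lever/dial-dark segmentation: compare with t2 (mark) images
for e in((388,250),(388,254),(388,258)):print(A(P(*e,.098)-h))
a=cv2.imread('pics/t0.png').astype(int);b=cv2.imread('pics/t5.png').astype(int);c=cv2.imread('pics/t2.png').astype(int)
D=lambda p,q,r0,r1,c0,c1:abs(p-q)[r0:r1,c0:c1].max()
print('jar',D(a,b,190,225,162,200),'pliers',D(a,b,175,235,425,462),'hammer',D(a,b,243,328,445,485),'drawer front t2/t5',D(c,b,208,245,240,340))
E
```

```text
-1.4098881164507377
-1.4485268134654625
-1.4874724366070053
jar 20 pliers 22 hammer 21 drawer front t2/t5 87
```

```bash
python3 - <<'E'
from h import *
a=cv2.imread('pics/t2.png',0).astype(np.float32);b=cv2.imread('pics/t5.png',0).astype(np.float32)
print(cv2.phaseCorrelate(a[205:245,262:345],b[205:245,262:345]))
d=abs(a-b)[205:246,240:345];print(np.argwhere(d>40)[:8]+[205,240],(d>40).sum())
s=arm.observe();print(s['force'],arm.sign_off())
E
```

```text
((0.005051228609559644, 0.05349322455617411), 0.9678662904103597)
[[205 300]
 [206 300]
 [206 301]
 [207 301]
 [208 301]
 [208 302]
 [209 302]
 [211 303]] 18
the job is handed in; nothing more can be done
[0.62455521 0.06906    0.22926636] None
```

I pulled the drawer out to its stop, turned the reset lever clockwise about 4.9 rad to its zero stop, moved the arm clear and handed the job in at about 20 s. The hand-in gives no verdict.

**What the last checks showed:**
- **Drawer:** the pull force rose to about 50 N with no further travel, and I measured about 0.168 m out. It shifted by only about 0.05 pixel between the pictures taken before and after turning the lever.
- **Lever:** it stopped close to the broad mark. Pressing up to about 15 N moved it less than 0.5 mm. The last top picture shows it covering the mark.
- **Bystanders:** the jar, pliers and hammer show no change in the top picture beyond noise.
- **Robot:** it stands clear of everything, with almost no force on the tool.

**What failed or disagreed:**
- **First grasp missed:** the fingertips really sit about 35 mm above the reported TCP height. I measured this by depth, corrected for it and gripped on the second try.
- **Lever angle:** my picture reading of the lever (about -1.45 rad) and of the mark (-1.37 rad) differ by about 0.08 rad. That is wider than the 0.03 rad tolerance, so I relied on the firm stop rather than the picture for "home".

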